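Build up the collar stack and clear the packing plugs

TASK

Build up the microscope's camera spacer: thread every aluminium collar that lies on the bench down the stepped post, widest first, so that each is fully home and flat on its own step. Clear away the white packing plugs they came with by lifting the tipping tray's handle until all the plugs have slid into the waste bin, and let the tray down level again. Leave the other things on the bench where they are.

Things in the scene. Friction and masses are not known exactly. Their poses are not given: they have to be found in the camera images.
- arbor: Fixed stepped steel post, upright on a black round foot 120 mm across, 12 mm thick. Origin: centre of the foot's underside, on the post's axis, z up. Four round steps, from the foot up: 44, 34, 24, 14 mm in diameter, each 14 mm high (the top one 18), rims bevelled 1 mm. The collars seat on shoulders 12 (foot's top), 26, 40 and 54 mm above the origin; the tip is 72 mm above it.
- collar1: Aluminium collar, widest of four: outside 68 mm, bore 47 mm, 13 mm thick, about 78 g; flat on the bench, perhaps absent. Origin: its middle (6.5 mm above its underside), z along its axis; either face may be up. Belongs on the 44 mm step of the post: fully home, its origin is 18.5 mm above the arbor's origin, on the post's axis. A narrower collar already on the post blocks a wider one.
- collar2: Aluminium collar, second widest of four: outside 60 mm, bore 37 mm, 13 mm thick, about 66 g; flat on the bench, perhaps absent. Origin: its middle (6.5 mm above its underside), z along its axis; either face may be up. Belongs on the 34 mm step of the post: fully home, its origin is 32.5 mm above the arbor's origin, on the post's axis. A narrower collar already on the post blocks a wider one.
- collar3: Aluminium collar, third widest of four: outside 52 mm, bore 27 mm, 13 mm thick, about 54 g; flat on the bench, perhaps absent. Origin: its middle (6.5 mm above its underside), z along its axis; either face may be up. Belongs on the 24 mm step of the post: fully home, its origin is 46.5 mm above the arbor's origin, on the post's axis. A narrower collar already on the post blocks a wider one.
- collar4: Aluminium collar, narrowest of four: outside 44 mm, bore 17 mm, 13 mm thick, about 42 g; flat on the bench, perhaps absent. Origin: its middle (6.5 mm above its underside), z along its axis; either face may be up. Belongs on the 14 mm step of the post: fully home, its origin is 60.5 mm above the arbor's origin, on the post's axis. A narrower collar already on the post blocks a wider one.
- tipper: Fixed stand with tipping tray and grey waste bin. Origin: on the bench under the tray's middle; x points from the tray's handle to the bin, z up. Tray floor 129 mm up, x -75 to 75 mm, 170 mm wide, walls 40 mm, open towards the bin. Hinge line along y at x 75, z 125 mm. Bin: x 90 to 290, y -100 to 100 mm, open top, walls 5 mm thick, 150 mm high (105 mm nearest the tray).
- tray (a joint): Angle of the white tipping tray about its hinge, rad: 0 level (as at the start, resting on its stop), growing as its handle end is lifted, to 1.25 at most. It swings freely and sinks back to level by its own weight when let go. The plugs begin to slide at 0.5 to 0.7; 1.0 and over empties it.
- tray_bar (a point): Middle of the tray's handle: black round bar 12 mm thick, 112 mm long, parallel to the hinge, on two thin uprights (50 mm either side of the middle) over the tray's end wall. Tray level: 210 mm above the bench, at the tipper's x -72 mm, 41 mm above the wall. It swings with the tray (147 mm along and 85 mm up from the hinge); a pinched bar can turn in the fingers.
- plug1: White plastic packing plug, perhaps absent: a round flange 56 mm across and 10 mm thick with a 40 mm round body on it, 40 mm tall in all, about 50 g. Stands flange down in the tray at the start. Origin: centre of the flange's outer face, z towards the body.
- plug2: White plastic packing plug, perhaps absent: a round flange 56 mm across and 10 mm thick with a 40 mm round body on it, 40 mm tall in all, about 50 g. Stands flange down in the tray at the start. Origin: centre of the flange's outer face, z towards the body.
- plug3: White plastic packing plug, perhaps absent: a round flange 56 mm across and 10 mm thick with a 40 mm round body on it, 40 mm tall in all, about 50 g. Stands flange down in the tray at the start. Origin: centre of the flange's outer face, z towards the body.
- plug4: White plastic packing plug, perhaps absent: a round flange 56 mm across and 10 mm thick with a 40 mm round body on it, 40 mm tall in all, about 50 g. Stands flange down in the tray at the start. Origin: centre of the flange's outer face, z towards the body.
- bin_floor (a point): Centre of the waste bin's inner floor, 6 mm above the bench; axes as the tipper's. The bin is 190 mm by 190 mm inside.
- dish: Clear closed dish, 90 mm across, 18 mm high. Not part of the job. Origin: centre of its underside.
- slide_box: Cardboard slide box, 60 x 90 x 35 mm (x, y, z). Not part of the job. Origin: centre of its underside.
- oil_bottle: Small amber bottle, 34 mm across, 75 mm tall. Not part of the job. Origin: centre of its underside.
- eyepiece: Black eyepiece standing on end, 46 mm across at its widest, 68 mm tall, among the collars. Not part of the job. Origin: centre of its underside.
- objective_can: Clear canister with black cap, 39 mm across, 64 mm tall. Not part of the job. Origin: centre of its underside.

How it is judged (in metres and radians):
On the way:
1. the tray is tipped up by its handle (beyond 0.5 rad) (value of joint tray above 0.5 rad), for 0.1 s.
At the end, for the whole second after the job is handed in: Every collar present sits on its own step of the post: within 3 mm of its home height, within 5 mm of the axis, flat within 0.1 rad, at rest. Every plug present rests inside the bin (origin within its walls and below 135 mm). The tray is back level, below 0.08 rad (horizontal distance between each of collar1, collar2, collar3, collar4 and arbor below 0.005 m and z of collar1 in the frame of arbor between 0.0155 and 0.0215 m and angle between the z axis of each of collar1, collar2, collar3, collar4 and the z axis of arbor, either way round below 0.1 rad and linear speed of each of collar1, collar2, collar3, collar4 below 0.02 m/s and z of collar2 in the frame of arbor between 0.0295 and 0.0355 m and z of collar3 in the frame of arbor between 0.0435 and 0.0495 m and z of collar4 in the frame of arbor between 0.0575 and 0.0635 m and x of plug1 in the frame of bin_floor between -0.097 and 0.097 m and y of plug1 in the frame of bin_floor between -0.097 and 0.097 m and height (world z) of each of plug1, plug2, plug3, plug4 below 0.135 m and linear speed of each of plug1, plug2, plug3, plug4 below 0.05 m/s and x of plug2 in the frame of bin_floor between -0.097 and 0.097 m and y of plug2 in the frame of bin_floor between -0.097 and 0.097 m and x of plug3 in the frame of bin_floor between -0.097 and 0.097 m and y of plug3 in the frame of bin_floor between -0.097 and 0.097 m and x of plug4 in the frame of bin_floor between -0.097 and 0.097 m and y of plug4 in the frame of bin_floor between -0.097 and 0.097 m and value of joint tray below 0.08 rad); the robot touches nothing.
It fails at once if one of the other things on the bench is pushed more than 50 mm from its place (distance of any of dish, slide_box, oil_bottle, eyepiece, objective_can from where it was at the start of the episode above 0.05 m).
Of collar1, collar2, collar3, collar4 only 3 to 4 are there at a start; the rules pass over those that are not, and their reading is None.
Of plug1, plug2, plug3, plug4 only 2 to 4 are there at a start; the rules pass over those that are not, and their reading is None.
At some moment in a run one of collar1, collar2, collar3, collar4 may be knocked a few centimetres aside while the robot is not near it.
Once in a run the grip may slacken for a moment while it holds something.
It also fails if it takes over 208 s, if anything falls off the work surface, if the arm or the gripper's body presses on something with over 40 N, if the wrist force passes 120 N, or if a joint passes its speed limit or range.

ROBOT

A 6-joint arm with a two-finger parallel gripper is mounted at the origin on the work surface. World frame = base frame: x ahead of the robot, y to its left, z up, the work surface at z = 0. Lengths are in mm, angles in rad, forces in N, time in s.
With the tool pointing down it reaches from about 350 to 775 mm from the base axis. Payload 7.3 kg.
Tool frame: the origin (TCP) lies on the centre line of the jaws, within the pads' length; the fingertips stand 22 mm ahead of it and the grasp point (between the pads) lies 3 mm ahead of it; z points along the fingers, y is the direction in which the jaws open and shut (so a half turn about z gives the same grasp; the last joint's range is limited). The gripper opens to 92 mm and grips with 3 to 60 N. Pads are 19 mm wide; open, the fingers measure 130 mm over their backs; the gripper's body (75 mm by 190 mm) begins 47 mm behind the grasp point.
Start: joints at [-1.467, 0.342, 1.524, -0, 1.275, -0.146], TCP at [129.807, -508.717, 248.741] pointing down, gripper open.
Joint ranges: [-2.53, 2.53], [-0.77, 2.02], [0.04, 2.7], [-1, 4.14], [0.28, 2.66], [-3.11, 3.11]. Speed limits (rad/s): [2.57, 2.57, 3.14, 3.14, 3.14, 3.14].

INTERFACE

Orientations are given as [roll, pitch, yaw] about the fixed x, y, z axes, in that order (R = Rz(yaw) Ry(pitch) Rx(roll)).
In Python, from plant import get_obs, capture, bot, spot_in gives the robot as it stands.
- The arm moves only by the shell command python3 -m handwheel 'ROWS' [OPENING]. ROWS is JSON, a list of rows, each a list of 2 entries, a list of its own where there are three numbers: the shift along the world's x, y, z in mm, then the turn, a rotation vector about the world's x, y, z in rad. In form: [[[x, y, z], [wx, wy, wz]], ...]. A call has 1 to 12 rows; each row shifts and turns the commanded pose from where the row before left it; what a row does not reach is not made up. A row lasts 1/8 s, in which the tool goes at most 62.5 mm and 10.7 degrees, less where a joint would pass 70% of its speed; a pose out of reach is approached as far as the arm can. A call is refused whole if a number of a shift passes 62.5 or a number of a turn 0.188, either way. A call with a gripper value outside its range is refused whole. OPENING is the closure, from 0 (fully open) to 1 (shut), set as the call begins (- or left out, the last holds). The fingers move at their own pace and stop on an object; the grip force is fixed at half the most. Time passes only in rows, so rows that do not move let the fingers close. It gives the time, the measured TCP pose, the force and the opening at its end, in the units of the state.
- get_obs(): the state, without advancing time (a new reading comes with each control period).
- capture(name): name is "side" or "top"; returns a dict with "img" (480x640x3 uint8, red, green, blue), "fx", "fy", "cx", "cy" (pixels), "k1" (the pictures are not rectified: a ray, as slopes to the right and down, at radius r is drawn at 1 + k1 r^2 times it, then the intrinsics apply), "cam_to_world" (4x4, takes a point from camera to world coordinates). Camera axes: x right, y up, looking along -z (the intrinsics and any distortion apply to the point x, -y, -z); pixel columns grow to the right and rows downward; lengths in mm; the calibration is good to about 2 mm. A picture is of the moment at which its call begins. There is no depth.
- bot.close_job(): hands the job in, once; it reports no verdict.
Trained networks look in the newest picture that a camera, given by its name, has taken for a name from the list of things; names that differ only in an ending like _2 or _b are one class to them, and where a whole thing is asked for, a point or a joint stands for the part that bears it (a point fixed in the world has none). Each returns a list of dicts, best first, with "score" (0 to 1); they miss things now and then, are a little off and sometimes report something else, mostly with a low value. They report only what shows in the picture. A call takes as long as a camera call.
- spot_in(thing, camera): "xyz" ([x, y, z] in mm, in the coordinates of the camera as it stood for that picture, good to about 4 mm: the middle of the surface that is visible of it).
The state is a dict: "time": time; "joint_positions": joint angles; "dq": joint speeds; "tau": joint torques, N m; "tool_pos": TCP position; "tcp_rot": TCP orientation; "contact_force": force on the tool from outside, world axes, zero at the start; "moment": the same for the moment, N m; "grip_width": finger opening in mm.
Only numpy, scipy, OpenCV 4.12 (cv2) and the standard library are available. Lean on these libraries where they do the work, as an engineer would, in place of code of your own. Each camera call takes 0.05 s, during which the arm holds its last target. There are 200 camera calls.

## Working session

There is one attempt and no reset: what is moved stays moved. The work goes in short steps, Python scripts to look and compute and a shell command to move; the robot and the scene stay as the last step left them, time stands still between calls to the robot, and variables do not carry over. Pictures are saved under pics/ and viewed, about 12 in all and at most 16, crops included, and the job is handed in when it is done.

```bash
ls; mkdir -p pics; cat > h.py <<'E'
import numpy as np, cv2
from plant import get_obs, capture, bot, spot_in
def w(c,p): return (c["cam_to_world"]@np.r_[p,1])[:3]
def ray(c,u,v):
    K=np.array([[c["fx"],0,c["cx"]],[0,c["fy"],c["cy"]],[0,0,1.]])
    x,y=cv2.undistortPoints(np.array([[[u,v]]],float),K,np.array([c["k1"],0,0,0.]))[0,0]
    M=c["cam_to_world"]; return M[:3,3],M[:3,:3]@np.array([x,-y,-1])
def at(c,u,v,z):
    o,d=ray(c,u,v); return o+d*(z-o[2])/d[2]
def pix(c,P):
    M=c["cam_to_world"]; q=M[:3,:3].T@(np.array(P,float)-M[:3,3]); x,y=q[0]/-q[2],-q[1]/-q[2]
    s=1+c["k1"]*(x*x+y*y); return c["fx"]*x*s+c["cx"],c["fy"]*y*s+c["cy"]
def save(c,n): cv2.imwrite("pics/"+n,c["img"][:,:,::-1])
E
python3 - <<'E'
from h import *
for n in("top","side"):
    c=capture(n); save(c,n+"1.png"); print(n,c["fx"],c["k1"],c["cam_to_world"].round(2).tolist())
    for t in ["arbor","collar1","collar2","collar3","collar4","tipper","tray_bar","plug1","dish","slide_box","oil_bottle","eyepiece","objective_can"]:
        print(t,[(round(r["score"],2),w(c,r["xyz"]).round().tolist()) for r in spot_in(t,n)][:5])
print(get_obs())
E
```

```text
pics
top 530.5519905365468 -0.050036396340157406 [[0.03, 0.99, -0.12, 441.44], [-1.0, 0.03, 0.04, 35.06], [0.04, 0.11, 0.99, 1103.23], [0.0, 0.0, 0.0, 1.0]]
arbor [(0.94, [568.0, 64.0, 15.0]), (0.65, [445.0, 368.0, 9.0])]
collar1 [(0.96, [421.0, 195.0, 14.0]), (0.86, [445.0, 365.0, 10.0]), (0.6, [600.0, 211.0, 13.0])]
collar2 [(0.96, [421.0, 195.0, 14.0]), (0.86, [445.0, 365.0, 10.0]), (0.6, [600.0, 211.0, 13.0])]
collar3 [(0.96, [421.0, 195.0, 14.0]), (0.86, [445.0, 365.0, 10.0]), (0.6, [600.0, 211.0, 13.0])]
collar4 [(0.96, [421.0, 195.0, 14.0]), (0.86, [445.0, 365.0, 10.0]), (0.6, [600.0, 211.0, 13.0])]
tipper [(0.59, [654.0, -264.0, 84.0])]
tray_bar [(0.78, [531.0, -285.0, 131.0])]
plug1 [(0.92, [489.0, -235.0, 166.0]), (0.78, [570.0, -305.0, 169.0])]
dish [(0.83, [729.0, 79.0, 18.0])]
slide_box [(0.8, [377.0, -67.0, 34.0]), (0.28, [534.0, -282.0, 128.0])]
oil_bottle [(0.7, [690.0, -26.0, 54.0])]
eyepiece [(0.71, [517.0, 278.0, 67.0]), (0.58, [571.0, 65.0, 15.0])]
objective_can [(0.73, [685.0, 228.0, 67.0]), (0.58, [599.0, 213.0, 11.0]), (0.42, [486.0, -235.0, 164.0])]
side 463.2
[... 1076 characters left out ...]
]), (0.33, [641.0, -246.0, 92.0])]
{'time': 1.4, 'joint_positions': array([-1.46701003e+00,  3.42007074e-01,  1.52407350e+00,  4.27361510e-06,
        1.27542616e+00, -1.45983260e-01]), 'dq': array([ 0.00034713,  0.00016538, -0.00056613,  0.00178802, -0.00028048,
        0.0013354 ]), 'tau': array([-2.93351986e-04, -4.31130517e+01, -2.44476199e+01,  7.17247697e-02,
        4.84201347e-02, -4.21336694e-06]), 'tool_pos': array([ 129.80336688, -508.72252499,  248.74609995]), 'tcp_rot': array([3.14150705e+00, 8.45344207e-06, 2.49768309e-01]), 'contact_force': array([ 0.06291099, -0.09357545, -0.20768843]), 'moment': array([ 0.00721389, -0.06414055, -0.03073055]), 'grip_width': 91.95271789277007}
```

View pics/top1.png

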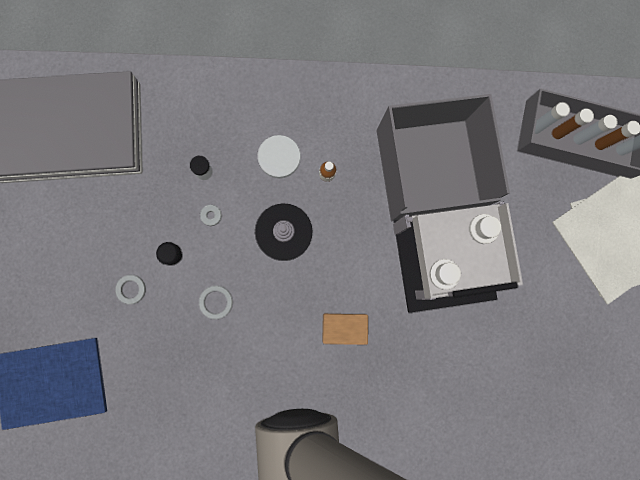

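View pics/side1.png

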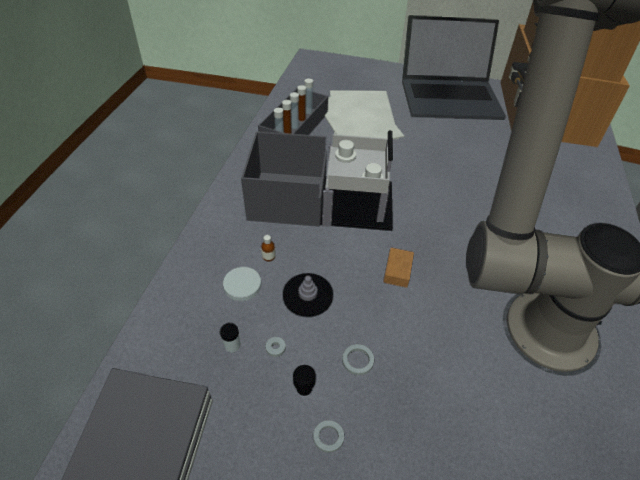

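Collars 1, 2 and 4 by size, at about (215,302), (130,290) and (210,215) px. The arbor is at (283,231), with two plugs in the tray at (485,228) and (446,273). I'll do the tray first and look closer at the tipper.

```bash
python3 - <<'E'
from h import *
a=cv2.imread("pics/top1.png")[195:320,385:530]; a=cv2.resize(a,None,fx=4,fy=4,interpolation=cv2.INTER_CUBIC)
b=cv2.imread("pics/side1.png")[120:240,310:410]; b=cv2.resize(b,None,fx=4.17,fy=4.17,interpolation=cv2.INTER_CUBIC)
b=b[:500,:216*1]; cv2.imwrite("pics/crop.png",a)
E
```

```text
(no output)
```

View pics/crop.png

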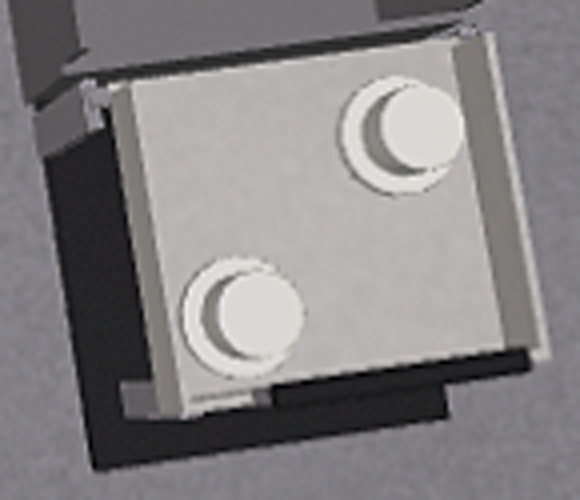

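The black bar runs from crop (272,395) to (530,360), which is full-image (453,293.5) to (517.5,285).

```bash
python3 - <<'E'
from h import *
c=capture("top")
A=at(c,453,293.5,210);B=at(c,517.5,285,210); d=B-A; m=(A+B)/2
yaw=np.arctan2(d[1],d[0])+np.pi/2
print(A.round(1),B.round(1),np.linalg.norm(d),"mid",m.round(1),"yaw",yaw)
R=np.array([np.cos(yaw),np.sin(yaw)]); o=m[:2]+72*R; print("tipper",o.round(1))
P=lambda x,y,z:pix(c,[*(o+x*R+y*np.array([-R[1],R[0]])),z])
for n,q in {"bin far+":(290,100,150),"bin far-":(290,-100,150),"near+":(90,100,105),"near-":(90,-100,105),"trayend+":(-75,85,169),"trayend-":(-75,-85,169)}.items(): print(n,np.round(P(*q),1))
E
```

```text
[ 451.7 -234.7  210. ] [ 469.  -347.6  210. ] 114.16359950042568 mid [ 460.3 -291.1  210. ] yaw 0.15223581129409247
tipper [ 531.5 -280.2]
bin far+ [391.9 104.3]
bin far- [494.4  94. ]
near+ [402.3 212.3]
near- [502.7 200.5]
trayend+ [431.  297.3]
trayend- [523.2 285.1]
```

```bash
python3 -m handwheel '[[[27.5,18.1,2],[0,0,0.123]],[[27.5,18.1,2],[0,0,0.123]],[[27.5,18.1,2],[0,0,0.123]],[[27.5,18.1,2],[0,0,0.123]],[[27.5,18.1,2],[0,0,0.123]],[[27.5,18.1,2],[0,0,0.123]],[[27.5,18.1,2],[0,0,0.123]],[[27.5,18.1,2],[0,0,0.123]],[[27.5,18.1,2],[0,0,0.123]],[[27.5,18.1,2],[0,0,0.123]],[[27.5,18.1,2],[0,0,0.123]],[[27.5,18.1,2],[0,0,0.123]]]' 0.2; python3 - <<'E'
from h import *
o=get_obs(); print(o)
c=capture("side"); a=c["img"][90:250,280:440,::-1]; cv2.imwrite("pics/s2.png",cv2.resize(a,None,fx=3.5,fy=3.5,interpolation=cv2.INTER_CUBIC))
E
```

```text
time: 2.95
tool_pos: [460.7, -290.8, 272.8]
tcp_rot: [3.141, 0.0, 1.73]
contact_force: [-0.5, 0.7, 0.3]
grip_width: 73.1
{'time': 2.95, 'joint_positions': array([-7.03859734e-01,  3.61087114e-01,  1.42785601e+00,  1.74592175e-05,
        1.35248965e+00, -8.62916009e-01]), 'dq': array([ 0.475969  ,  0.18211783, -0.31474502, -0.00099045,  0.12953856,
       -0.50234709]), 'tau': array([-1.92584753e+00, -4.61344206e+01, -2.40410596e+01,  7.36972690e-02,
       -1.00476964e-02,  6.80448040e-01]), 'tool_pos': array([ 460.67613949, -290.84858153,  272.8245789 ]), 'tcp_rot': array([3.14147574e+00, 1.10385387e-04, 1.72984882e+00]), 'contact_force': array([-0.47175405,  0.66345899,  0.30507952]), 'moment': array([ 0.00664266, -0.03549971,  0.00632794]), 'grip_width': 73.09369484978113}
```

View pics/s2.png

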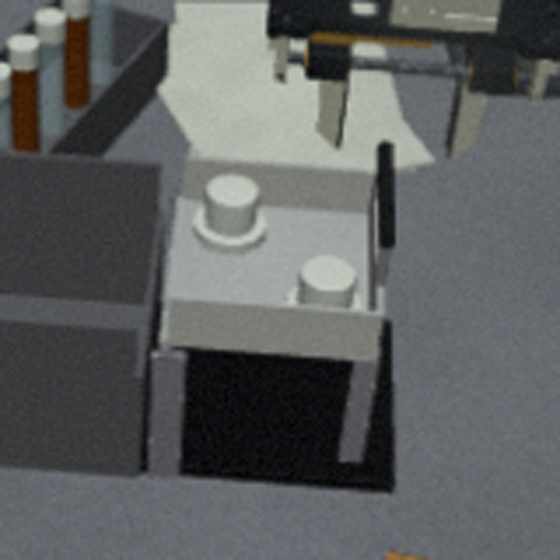

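The open fingers at crop (335,140) and (460,150) straddle the bar at (387,150–240). I'll descend and pinch.

```bash
python3 -m handwheel '[[[0,0,-13],[0,0,0]],[[0,0,-13],[0,0,0]],[[0,0,-13],[0,0,0]],[[0,0,-12],[0,0,0]],[[0,0,0],[0,0,0]]]' ; python3 -m handwheel '[[[0,0,0],[0,0,0]],[[0,0,0],[0,0,0]],[[0,0,0],[0,0,0]],[[0,0,0],[0,0,0]],[[0,0,0],[0,0,0]],[[0,0,0],[0,0,0]]]' 1
```

```text
time: 3.62
tool_pos: [459.1, -291.5, 220.5]
tcp_rot: [-3.14, -0.002, 1.725]
contact_force: [-0.4, -0.3, -0.1]
grip_width: 73.3
time: 4.38
tool_pos: [459.8, -291.5, 221.8]
tcp_rot: [3.142, 0.0, 1.726]
contact_force: [-0.6, -0.1, -0.2]
grip_width: 18.3
```

```bash
python3 -m handwheel '[[[0,0,0],[0,0,0]],[[0,0,0],[0,0,0]],[[0,0,0],[0,0,0]],[[0,0,0],[0,0,0]]]'; python3 -m handwheel '[[[9.7,1.5,14.2],[-0.0077,0.0494,0]],[[11.1,1.7,13.1],[-0.0077,0.0494,0]],[[12.3,1.9,12],[-0.0077,0.0494,0]],[[13.4,2.1,10.8],[-0.0077,0.0494,0]],[[0,0,0],[0,0,0]]]'
```

```text
time: 4.88
tool_pos: [460.3, -291.4, 221.8]
tcp_rot: [3.14, 0.0, 1.726]
contact_force: [5.3, 1.6, -1.6]
grip_width: 11.1
time: 5.5
tool_pos: [505.6, -283.8, 271.7]
tcp_rot: [-2.937, -0.002, 1.727]
contact_force: [-5.7, 2.5, 0.8]
grip_width: 11.0
```

```bash
python3 -m handwheel '[[[14.4,2.2,9.4],[-0.0077,0.0494,0]],[[15.4,2.4,8],[-0.0077,0.0494,0]],[[16,2.5,6.4],[-0.0077,0.0494,0]],[[16.7,2.6,4.8],[-0.0077,0.0494,0]],[[17,2.6,3.1],[-0.0077,0.0494,0]],[[17.3,2.7,1.4],[-0.0077,0.0494,0]],[[17.4,2.7,-0.2],[-0.0077,0.0494,0]],[[0,0,0],[0,0,0]],[[0,0,0],[0,0,0]],[[0,0,0],[0,0,0]],[[0,0,0],[0,0,0]]]'; python3 - <<'E'
from h import *
c=capture("side"); a=c["img"][60:250,200:440,::-1]; cv2.imwrite("pics/s3.png",cv2.resize(a,None,fx=3,fy=3,interpolation=cv2.INTER_CUBIC))
E
```

```text
time: 6.88
tool_pos: [620.1, -265.3, 305.2]
tcp_rot: [-2.591, -0.004, 1.727]
contact_force: [-0.5, 8.4, 1.5]
grip_width: 11.1
```

View pics/s3.png

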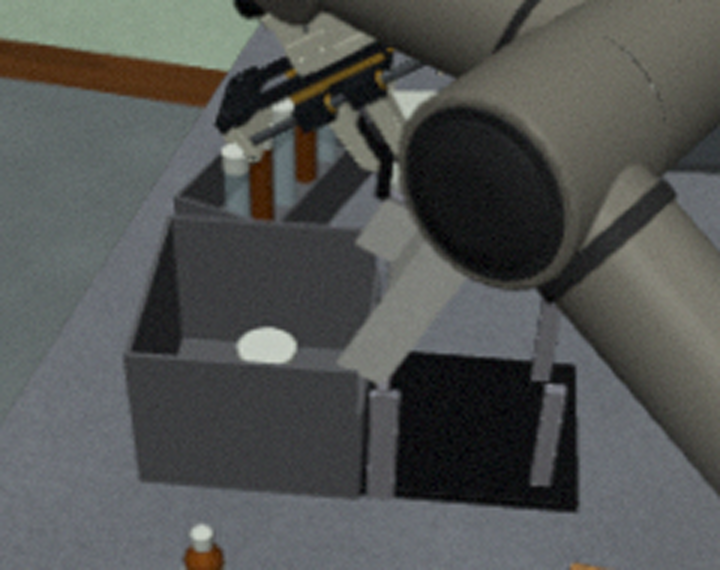

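The tray is at about 60° and one plug is visible in the bin at crop (267,347). I'll check for the second from the top.

```bash
python3 -m handwheel '[[[0,0,0],[0,0,0]],[[0,0,0],[0,0,0]],[[0,0,0],[0,0,0]],[[0,0,0],[0,0,0]]]'; python3 - <<'E'
from h import *
for n in("top","side"):
    c=capture(n)
    print([(round(r["score"],2),w(c,r["xyz"]).round().tolist()) for r in spot_in("plug1",n)][:5])
c=capture("top"); a=c["img"][80:320,370:540,::-1]; cv2.imwrite("pics/t3.png",cv2.resize(a,None,fx=2.5,fy=2.5,interpolation=cv2.INTER_CUBIC))
E
```

```text
time: 7.42
tool_pos: [620.1, -265.3, 305.2]
tcp_rot: [-2.591, -0.004, 1.727]
contact_force: [-1.1, 9.0, 2.0]
grip_width: 10.5
[(0.87, [696.0, -198.0, 42.0])]
[(0.52, [729.0, -291.0, 50.0])]
```

View pics/t3.png

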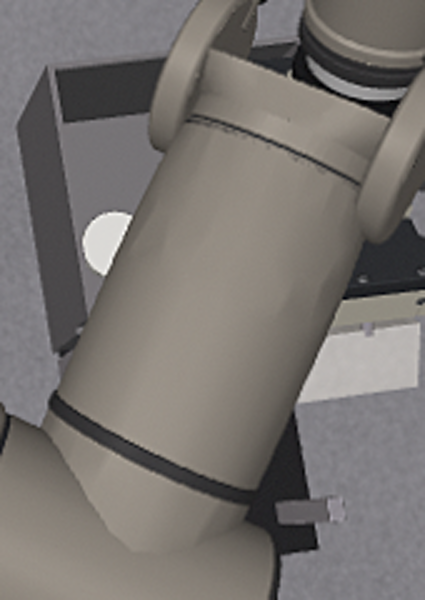

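The two cameras see different plugs, at (696,−198) and (729,−291), so both are in the bin. I'll bring the tray back down.

```bash
python3 -m handwheel '[[[-17.4,-2.7,0.2],[0.0077,-0.0494,0]],[[-17.3,-2.7,-1.4],[0.0077,-0.0494,0]],[[-17,-2.6,-3.1],[0.0077,-0.0494,0]],[[-16.7,-2.6,-4.8],[0.0077,-0.0494,0]],[[-16,-2.5,-6.4],[0.0077,-0.0494,0]],[[-15.4,-2.4,-8],[0.0077,-0.0494,0]],[[-14.4,-2.2,-9.4],[0.0077,-0.0494,0]],[[-13.4,-2.1,-10.8],[0.0077,-0.0494,0]],[[-12.3,-1.9,-12],[0.0077,-0.0494,0]],[[-11.1,-1.7,-13.1],[0.0077,-0.0494,0]],[[-9.7,-1.5,-14.2],[0.0077,-0.0494,0]],[[0,0,0],[0,0,0]]]'; python3 -m handwheel '[[[0,0,0],[0,0,0]],[[0,0,0],[0,0,0]],[[0,0,0],[0,0,0]],[[0,0,0],[0,0,0]]]' 0.3;  python3 -m handwheel '[[[0,0,15],[0,0,0]],[[0,0,25],[0,0,0]],[[0,0,30],[0,0,0]],[[-10,60,0],[0,0,0]],[[-10,60,0],[0,0,0]],[[-10,60,0],[0,0,0]],[[-10,60,0],[0,0,0]]]'; python3 - <<'E'
from h import *
c=capture("top"); save(c,"t4.png"); print(get_obs()["tool_pos"],get_obs()["joint_positions"].round(2))
for t in ["plug1","collar1","tray_bar"]: print(t,[(round(r["score"],2),w(c,r["xyz"]).round().tolist()) for r in spot_in(t,"top")][:5])
E
```

```text
time: 9.18
tool_pos: [460.4, -292.3, 222.2]
tcp_rot: [3.135, 0.003, 1.724]
contact_force: [7.6, -0.2, -4.7]
grip_width: 11.1
time: 9.68
tool_pos: [459.7, -291.5, 221.7]
tcp_rot: [-3.141, -0.0, 1.726]
contact_force: [0.1, 0.8, -0.3]
grip_width: 47.0
time: 10.55
tool_pos: [419.5, -49.9, 292.9]
tcp_rot: [3.14, 0.001, 1.725]
contact_force: [0.9, 1.2, -0.1]
grip_width: 64.3
[417.5124521  -43.81176855 293.03173433] [-0.29  0.11  1.7   0.    1.33 -0.45]
plug1 [(0.93, [725.0, -284.0, 46.0]), (0.67, [688.0, -209.0, 41.0])]
collar1 [(0.83, [445.0, 368.0, 9.0]), (0.75, [420.0, 194.0, 15.0]), (0.51, [603.0, 212.0, 11.0])]
tray_bar [(0.84, [530.0, -286.0, 130.0])]
```

View pics/t4.png

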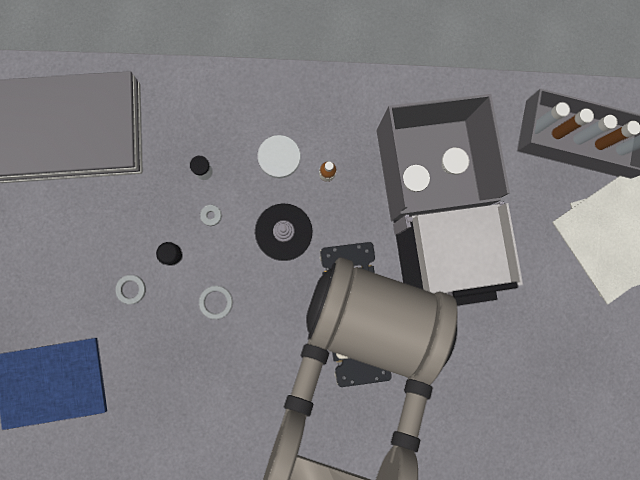

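Both plugs are in the bin at (416,178) and (455,160), the tray is level and empty, and the collars have not moved. Next I'll measure the collars and post by silhouette.

```bash
cat >> h.py <<'E'
def circ(c,x,y,z,r):
    t=np.linspace(0,2*np.pi,72,endpoint=False); return np.array([pix(c,[x+r*np.cos(a),y+r*np.sin(a),z]) for a in t],np.float32)
def cen(k):
    m=cv2.moments(k); return np.array([m["m10"],m["m01"]])/m["m00"],m["m00"]
def sil(c,x,y,h,r,dark=False,thr=None):
    """centre of disc (height h, guess x,y) from silhouette; returns xy, est. diameter"""
    g=cv2.GaussianBlur(cv2.cvtColor(c["img"],cv2.COLOR_RGB2GRAY),(0,0),.6)
    S=4; u,v=map(int,pix(c,[x,y,h/2])); s=45
    p=cv2.resize(g[v-s:v+s,u-s:u+s],None,fx=S,fy=S,interpolation=cv2.INTER_CUBIC)
    t=thr or (60 if dark else 145)
    b=((p<t) if dark else (p>t)).astype(np.uint8)
    ks,_=cv2.findContours(b,cv2.RETR_EXTERNAL,cv2.CHAIN_APPROX_NONE)
    ks=[k for k in ks if cv2.contourArea(k)>1500]
    k=min(ks,key=lambda k:np.linalg.norm(cen(k)[0]-S*s)); k=cv2.convexHull(k)
    q,A=cen(k); q=(q+.5)/S-.5+[u-s,v-s]; P=np.array([x,y],float)
    f=lambda P:cen(cv2.convexHull(np.vstack([circ(c,*P,0,r),circ(c,*P,h,r)])))
    for _ in range(6):
        m,A0=f(P); J=np.array([f(P+[1,0])[0]-m,f(P+[0,1])[0]-m]).T; P=P+np.linalg.solve(J,q-m)
    return P.round(2),round(2*r*np.sqrt(A/S/S/f(P)[1]),1)
E
python3 - <<'E'
from h import *
for n in ("top","side"):
    c=capture(n)
    for nm,a in {"c1":(421,197,13,34),"c2":(445,367,13,30),"c4":(600,213,13,22)}.items(): print(n,nm,sil(c,*a,thr=135))
    print(n,"arbor",sil(c,570,67,12,60,True))
E
```

```text
top c1 (array([423.1 , 196.68]), np.float64(67.7))
top c2 (array([443.73, 372.22]), np.float64(57.3))
top c4 (array([603.37, 215.35]), np.float64(42.6))
top arbor (array([572.58,  60.94]), np.float64(117.0))
side c1 (array([423.35, 190.39]), np.float64(59.4))
side c2 (array([450.73, 354.96]), np.float64(35.4))
side c4 (array([603.73, 209.36]), np.float64(35.3))
side arbor (array([573.28,  59.45]), np.float64(117.8))
```

```bash
python3 -m handwheel '[[[0.7,30,-20],[0,0,0]],[[0.7,30,-20],[0,0,0]],[[0.7,30,-20],[0,0,0]],[[0.7,30,-20],[0,0,0]],[[0.7,30,-20],[0,0,0]],[[0.7,30,-20],[0,0,0]],[[0.7,30,-20],[0,0,0]],[[0.7,30,-20],[0,0,0]],[[0,0,0],[0,0,0]],[[0,0,0],[0,0,0]]]' 0
```

```text
time: 12.1
tool_pos: [426.2, 187.4, 131.9]
tcp_rot: [3.142, 0.0, 1.725]
contact_force: [0.5, 0.4, 0.7]
grip_width: 91.8
```

```bash
python3 -m handwheel '[[[-3,9.3,-20],[0,0,0]],[[0,0,-25],[0,0,0]],[[0,0,-25],[0,0,0]],[[0,0,-20],[0,0,0]],[[0,0,-12],[0,0,0]],[[0,0,-6],[0,0,0]],[[0,0,0],[0,0,0]]]' 0; python3 -m handwheel '[[[0,0,0],[0,0,0]],[[0,0,0],[0,0,0]],[[0,0,0],[0,0,0]],[[0,0,0],[0,0,0]],[[0,0,0],[0,0,0]],[[0,0,0],[0,0,0]]]' 0.4
```

```text
time: 12.98
tool_pos: [422.7, 197.5, 23.9]
tcp_rot: [3.141, 0.0, 1.725]
contact_force: [-0.0, -0.4, 0.6]
grip_width: 91.7
time: 13.72
tool_pos: [422.5, 197.9, 24.0]
tcp_rot: [3.141, -0.0, 1.726]
contact_force: [-1.4, 0.6, 5.4]
grip_width: 65.9
```

```bash
python3 -m handwheel '[[[0,0,0],[0,0,0]],[[0,0,0],[0,0,0]],[[0,0,0],[0,0,0]],[[0,0,10],[0,0,0]],[[0,0,10],[0,0,0]]]' 0; python3 -m handwheel '[[[0,0,0],[0,0,0.1745]],[[0,0,0],[0,0,0.1745]],[[0,0,0],[0,0,0.1745]],[[0,0,0],[0,0,0.1745]],[[0,0,0],[0,0,0.1745]],[[0,0,0],[0,0,0.1745]],[[0,0,0],[0,0,0.1745]],[[0,0,0],[0,0,0.1745]],[[0,0,0],[0,0,0.1745]],[[0,0,-10],[0,0,0]],[[0,0,-10],[0,0,0]],[[0,0,0],[0,0,0]]]' 0;  python3 -m handwheel '[[[0,0,0],[0,0,0]],[[0,0,0],[0,0,0]],[[0,0,0],[0,0,0]],[[0,0,0],[0,0,0]],[[0,0,0],[0,0,0]],[[0,0,0],[0,0,0]]]' 1
```

```text
time: 14.35
tool_pos: [422.5, 197.8, 44.5]
tcp_rot: [3.141, -0.0, 1.726]
contact_force: [0.1, -0.2, 0.1]
grip_width: 91.8
time: 15.85
tool_pos: [421.9, 197.6, 22.9]
tcp_rot: [-3.141, -0.002, -2.989]
contact_force: [-0.2, -0.3, -1.2]
grip_width: 92.0
time: 16.6
tool_pos: [422.4, 197.8, 23.8]
tcp_rot: [3.141, 0.0, -2.987]
contact_force: [-0.4, -0.6, 1.9]
grip_width: 67.6
```

```bash
python3 -m handwheel '[[[0,0,10],[0,0,0]],[[0,0,25],[0,0,0]],[[0,0,35],[0,0,0]],[[0,0,36],[0,0,0]],[[21,-19.4,0],[0,0,0]],[[21,-19.4,0],[0,0,0]],[[21,-19.4,0],[0,0,0]],[[21,-19.4,0],[0,0,0]],[[21,-19.4,0],[0,0,0]],[[21,-19.4,0],[0,0,0]],[[23.5,-19.4,0],[0,0,0]],[[0,0,0],[0,0,0]]]'; python3 -m handwheel '[[[0,0,0],[0,0,0]],[[0,0,0],[0,0,0]]]'; python3 - <<'E'
from h import *
c=capture("side"); save(c,"s5f.png"); a=c["img"][210:350,230:390,::-1]; cv2.imwrite("pics/s5.png",cv2.resize(a,None,fx=4,fy=4,interpolation=cv2.INTER_CUBIC))
for z in (12,26,40,54,72): print(z,np.round(pix(c,[571.9,62,z]),1))
o=get_obs()["tool_pos"]; print(o,pix(c,[*o[:2],o[2]-24]))
E
```

```text
time: 18.1
tool_pos: [573.1, 60.6, 130.1]
tcp_rot: [-3.141, 0.001, -2.989]
contact_force: [1.0, 0.5, -0.5]
grip_width: 67.7
time: 18.35
tool_pos: [571.2, 62.7, 129.9]
tcp_rot: [3.141, -0.001, -2.986]
contact_force: [-0.1, 0.2, -0.3]
grip_width: 67.9
12 [307.8 293.5]
26 [307.8 290. ]
40 [307.8 286.5]
54 [307.9 282.9]
72 [307.9 278.1]
[571.35492808  62.6335974  129.9487454 ] (np.float64(308.1623619533166), np.float64(269.1167167040092))
```

View pics/s5.png

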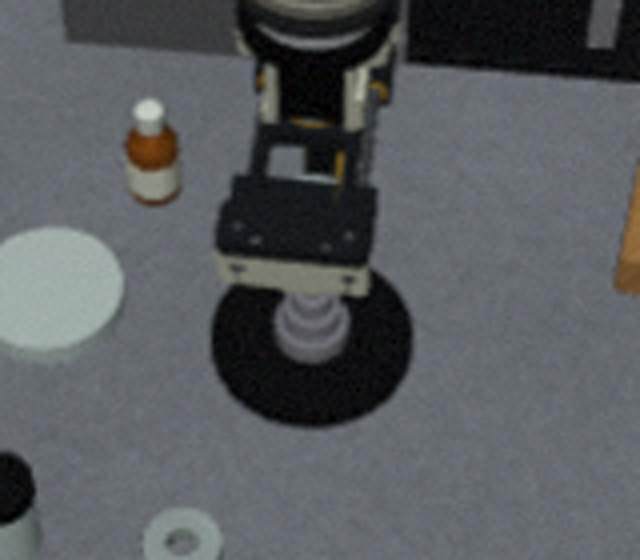

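The foot spans crop x 211–413, so its centre is at column 308, which matches the prediction of 307.8. I'll lower the collar in steps and watch the force.

```bash
python3 -m handwheel '[[[0.4,-0.6,-20],[0,0,0]],[[0,0,-20],[0,0,0]],[[0,0,-20],[0,0,0]],[[0,0,-14],[0,0,0]],[[0,0,0],[0,0,0]],[[0,0,0],[0,0,0]]]'; python3 -m handwheel '[[[0,0,-2],[0,0,0]],[[0,0,-2],[0,0,0]],[[0,0,-2],[0,0,0]],[[0,0,-2],[0,0,0]],[[0,0,0],[0,0,0]]]'
```

```text
time: 19.15
tool_pos: [572.7, 61.5, 56.4]
tcp_rot: [-3.141, 0.001, -2.987]
contact_force: [-0.1, 0.4, -0.5]
grip_width: 67.8
time: 19.77
tool_pos: [572.2, 61.4, 47.5]
tcp_rot: [3.141, -0.0, -2.987]
contact_force: [-0.5, 0.3, -0.6]
grip_width: 67.5
```

```bash
python3 -m handwheel '[[[0,0,-3],[0,0,0]],[[0,0,-3],[0,0,0]],[[0,0,-2],[0,0,0]],[[0,0,-1.5],[0,0,0]],[[0,0,-1],[0,0,0]],[[0,0,0],[0,0,0]],[[0,0,0],[0,0,0]]]'
```

```text
time: 20.65
tool_pos: [572.4, 61.4, 37.3]
tcp_rot: [3.142, 0.0, -2.987]
contact_force: [0.2, 0.2, -0.5]
grip_width: 67.9
```

```bash
python3 -m handwheel '[[[0,0,0],[0,0,0]],[[0,0,0],[0,0,0]],[[0,0,0],[0,0,0]],[[0,0,20],[0,0,0]],[[0,0,25],[0,0,0]],[[0,0,45],[0,0,0]],[[-15,35,15],[0,0,0]],[[-15,35,0],[0,0,0]],[[-15,35,0],[0,0,0]],[[-15,35,0],[0,0,0]]]' 0; python3 - <<'E'
from h import *
c=capture("top"); save(c,"t6.png"); print(get_obs()["tool_pos"])
for t in (115,125,135): print(sil(c,445,370,13,30,thr=t),sil(c,603,213,13,22,thr=t))
print([(round(r["score"],2),w(c,r["xyz"]).round().tolist()) for r in spot_in("collar2","top")])
s=capture("side"); a=s["img"][250:450,210:400,::-1]; cv2.imwrite("pics/s6.png",cv2.resize(a,None,fx=3,fy=3,interpolation=cv2.INTER_CUBIC))
E
```

```text
time: 21.9
tool_pos: [511.8, 202.4, 142.4]
tcp_rot: [3.141, 0.0, -2.987]
contact_force: [1.0, 0.5, 0.0]
grip_width: 91.8
[509.67239143 206.0427739  142.3718008 ]
(array([412.87, 330.16]), np.float64(120.3)) (array([584.98, 243.76]), np.float64(54.8))
(array([415.09, 332.63]), np.float64(116.3)) (array([585.77, 244.55]), np.float64(48.4))
(array([442.13, 357.09]), np.float64(36.2)) (array([585.21, 245.15]), np.float64(39.0))
[(0.8, [572.0, 60.0, 25.0]), (0.79, [445.0, 352.0, 10.0]), (0.4, [604.0, 196.0, 10.0])]
```

View pics/s6.png

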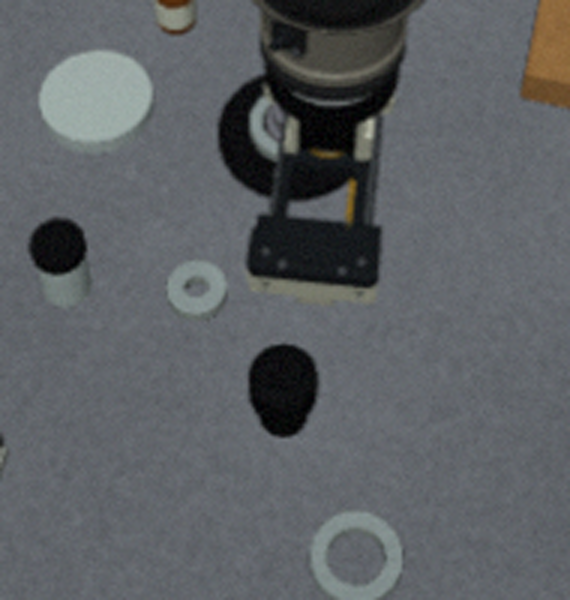

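Collar 1 is on the post at crop (275,125). Collar 2's centre is at crop (357,556), which is side pixel (329,435).

```bash
python3 - <<'E'
from h import *
s=capture("side"); print(at(s,329.0,435.3,6.5),at(s,210+197/3,250+289/3,6.5)); print(get_obs()["tool_pos"],get_obs()["joint_positions"].round(2))
E
```

```text
[442.90540558 366.77233835   6.5       ] [601.66522806 211.68957512   6.5       ]
[512.22222138 201.69506201 142.34807997] [ 0.24  0.49  1.6  -0.    1.05 -1.49]
```

```bash
python3 -m handwheel '[[[-11.5,27.9,0],[0,0,-0.0542]],[[-11.5,27.9,0],[0,0,-0.0542]],[[-11.5,27.9,0],[0,0,-0.0542]],[[-11.5,27.9,0],[0,0,-0.0542]],[[-11.5,27.9,0],[0,0,-0.0542]],[[-11.3,27.9,0],[0,0,-0.0542]],[[0,0,-30],[0,0,0]],[[0,0,-35],[0,0,0]],[[0,0,-30],[0,0,0]],[[0,0,-16],[0,0,0]],[[0,0,-7],[0,0,0]],[[0,0,0],[0,0,0]]]' 0; python3 -m handwheel '[[[0,0,0],[0,0,0]],[[0,0,0],[0,0,0]],[[0,0,0],[0,0,0]],[[0,0,0],[0,0,0]],[[0,0,0],[0,0,0]],[[0,0,0],[0,0,0]],[[0,0,0],[0,0,0]]]' 0.5
```

```text
time: 23.6
tool_pos: [444.0, 368.7, 24.6]
tcp_rot: [3.141, 0.0, 2.971]
contact_force: [-0.8, 0.5, -0.5]
grip_width: 91.8
time: 24.48
tool_pos: [443.6, 368.9, 24.5]
tcp_rot: [3.141, 0.0, 2.971]
contact_force: [-1.0, -0.1, 4.0]
grip_width: 58.4
```

Gripped at 58 mm, consistent with collar 2. I'll open, turn −1.4 and squeeze again.

```bash
python3 -m handwheel '[[[0,0,0],[0,0,0]],[[0,0,0],[0,0,0]],[[0,0,0],[0,0,0]],[[0,0,10],[0,0,0]],[[0,0,10],[0,0,0]]]' 0; python3 -m handwheel '[[[0,0,0],[0,0,-0.175]],[[0,0,0],[0,0,-0.175]],[[0,0,0],[0,0,-0.175]],[[0,0,0],[0,0,-0.175]],[[0,0,0],[0,0,-0.175]],[[0,0,0],[0,0,-0.175]],[[0,0,0],[0,0,-0.175]],[[0,0,0],[0,0,-0.175]],[[0,0,-10],[0,0,0]],[[0,0,-10.5],[0,0,0]],[[0,0,0],[0,0,0]]]' 0;  python3 -m handwheel '[[[0,0,0],[0,0,0]],[[0,0,0],[0,0,0]],[[0,0,0],[0,0,0]],[[0,0,0],[0,0,0]],[[0,0,0],[0,0,0]],[[0,0,0],[0,0,0]],[[0,0,0],[0,0,0]]]' 1
```

```text
time: 25.1
tool_pos: [443.6, 368.9, 45.0]
tcp_rot: [3.141, 0.0, 2.971]
contact_force: [0.0, -0.6, 0.0]
grip_width: 91.7
time: 26.48
tool_pos: [443.2, 368.6, 22.9]
tcp_rot: [-3.141, 0.001, 1.573]
contact_force: [-0.3, -0.7, -0.2]
grip_width: 91.6
time: 27.35
tool_pos: [443.5, 368.8, 23.8]
tcp_rot: [3.142, 0.0, 1.571]
contact_force: [-0.8, -0.5, -0.1]
grip_width: 58.9
```

```bash
python3 -m handwheel '[[[0,0,10],[0,0,0]],[[0,0,25],[0,0,0]],[[0,0,35],[0,0,0]],[[0,0,36],[0,0,0]],[[16.1,-38.4,0],[0,0,0]],[[16.1,-38.4,0],[0,0,0]],[[16.1,-38.4,0],[0,0,0]],[[16.1,-38.4,0],[0,0,0]],[[16.1,-38.4,0],[0,0,0]],[[16.1,-38.4,0],[0,0,0]],[[16.1,-38.4,0],[0,0,0]],[[16.1,-38.4,0],[0,0,0]]]'; python3 -m handwheel '[[[0,0,0],[0,0,0]],[[0,0,0],[0,0,0]],[[0,0,0],[0,0,0]]]'
```

```text
time: 28.85
tool_pos: [572.7, 60.3, 130.4]
tcp_rot: [3.141, -0.0, 1.571]
contact_force: [-0.0, 0.3, -0.8]
grip_width: 59.1
time: 29.22
tool_pos: [571.9, 62.7, 129.9]
tcp_rot: [-3.142, -0.0, 1.572]
contact_force: [1.2, -0.7, -1.5]
grip_width: 59.1
```

```bash
python3 -m handwheel '[[[0.3,-0.6,-20],[0,0,0]],[[0,0,-20],[0,0,0]],[[0,0,-20],[0,0,0]],[[0,0,0],[0,0,0]],[[0,0,-2],[0,0,0]],[[0,0,-2],[0,0,0]],[[0,0,-2],[0,0,0]],[[0,0,-2],[0,0,0]],[[0,0,0],[0,0,0]]]'; python3 -m handwheel '[[[0,0,-3],[0,0,0]],[[0,0,-3],[0,0,0]],[[0,0,-2],[0,0,0]],[[0,0,-2],[0,0,0]],[[0,0,-1],[0,0,0]],[[0,0,0],[0,0,0]],[[0,0,0],[0,0,0]]]'
```

```text
time: 30.35
tool_pos: [572.5, 60.9, 61.6]
tcp_rot: [-3.141, 0.0, 1.571]
contact_force: [-0.3, 0.9, -0.9]
grip_width: 59.0
time: 31.22
tool_pos: [572.7, 61.0, 50.8]
tcp_rot: [3.141, 0.0, 1.571]
contact_force: [0.4, -0.7, -1.1]
grip_width: 59.1
```

```bash
python3 -m handwheel '[[[0,0,0],[0,0,0]],[[0,0,0],[0,0,0]],[[0,0,0],[0,0,0]],[[0,0,20],[0,0,0]],[[0,0,25],[0,0,0]],[[0,0,45],[0,0,0]],[[-40,0,15],[0,0,0]],[[-50,0,0],[0,0,0]],[[-50,0,0],[0,0,0]],[[-20,0,0],[0,0,0]],[[0,0,0],[0,0,0]]]' 0; python3 - <<'E'
from h import *
c=capture("top"); print(get_obs()["tool_pos"])
for t in (130,135,140): print(sil(c,603,214,13,22,thr=t))
print("c2",sil(c,572,61,39,30,thr=135))
s=capture("side")
a=cv2.resize(c["img"][190:270,190:310,::-1],None,fx=5,fy=5,interpolation=cv2.INTER_CUBIC)
b=cv2.resize(s["img"][250:340,250:370,::-1],None,fx=5,fy=5,interpolation=cv2.INTER_CUBIC)
cv2.imwrite("pics/p7.png",cv2.resize(np.vstack([a,b]),None,fx=.7,fy=.7))
E
```

```text
time: 32.6
tool_pos: [411.8, 61.1, 156.2]
tcp_rot: [3.141, 0.0, 1.571]
contact_force: [0.3, -0.0, -0.1]
grip_width: 91.5
[413.25439226  60.94874727 156.24391771]
(array([594.79, 206.07]), np.float64(182.8))
(array([603.43, 215.28]), np.float64(42.6))
(array([603.27, 215.16]), np.float64(41.4))
c2 (array([570.45,  60.48]), np.float64(62.8))
```

View pics/p7.png

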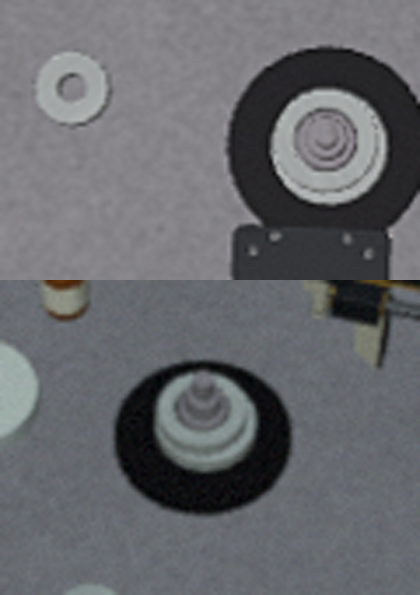

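Collars 1 and 2 are stacked flat on the post (lower crop (205,420)), and collar 4 is unmoved at (603,216). Next is collar 4, with the first squeeze high to keep clear of the canister.

```bash
python3 -m handwheel '[[[31.7,25.8,0],[0,0,0]],[[31.7,25.8,0],[0,0,0]],[[31.7,25.8,0],[0,0,0]],[[31.7,25.8,0],[0,0,0]],[[31.7,25.8,0],[0,0,0]],[[31.7,25.8,0],[0,0,0]],[[0,0,-30],[0,0,0]],[[0,0,0],[0,0,0]],[[0,0,0],[0,0,0]]]' 0.35
```

```text
time: 33.83
tool_pos: [603.4, 215.7, 126.1]
tcp_rot: [3.141, -0.0, 1.571]
contact_force: [-0.8, 0.3, 1.0]
grip_width: 59.6
```

```bash
python3 -m handwheel '[[[-0.7,0.3,-25],[0,0,0]],[[0,0,-30],[0,0,0]],[[0,0,-25],[0,0,0]],[[0,0,-17],[0,0,0]],[[0,0,0],[0,0,0]]]'; python3 -m handwheel '[[[0,0,0],[0,0,0]],[[0,0,0],[0,0,0]],[[0,0,0],[0,0,0]],[[0,0,0],[0,0,0]],[[0,0,0],[0,0,0]]]' 0.7;python3 -m handwheel '[[[0,0,0],[0,0,0]],[[0,0,0],[0,0,0]],[[0,0,0],[0,0,0]],[[0,0,10],[0,0,0]],[[0,0,10],[0,0,0]]]' 0.35; python3 -m handwheel '[[[0,0,0],[0,0,0.1745]],[[0,0,0],[0,0,0.1745]],[[0,0,0],[0,0,0.1745]],[[0,0,0],[0,0,0.1745]],[[0,0,0],[0,0,0.1745]],[[0,0,0],[0,0,0.1745]],[[0,0,0],[0,0,0.1745]],[[0,0,0],[0,0,0.1745]],[[0,0,0],[0,0,0.1745]],[[0,0,-15],[0,0,0]],[[0,0,-10],[0,0,0]],[[0,0,0],[0,0,0]]]';  python3 -m handwheel '[[[0,0,0],[0,0,0]],[[0,0,0],[0,0,0]],[[0,0,0],[0,0,0]],[[0,0,0],[0,0,0]],[[0,0,0],[0,0,0]],[[0,0,0],[0,0,0]]]' 1
```

```text
time: 34.45
tool_pos: [601.9, 215.8, 28.4]
tcp_rot: [-3.141, 0.0, 1.571]
contact_force: [0.9, -0.2, 0.7]
grip_width: 59.4
time: 35.08
tool_pos: [602.8, 216.3, 30.0]
tcp_rot: [3.139, -0.0, 1.571]
contact_force: [-0.4, -1.4, 6.2]
grip_width: 42.1
time: 35.7
tool_pos: [602.3, 216.1, 49.5]
tcp_rot: [3.141, -0.0, 1.571]
contact_force: [-0.4, -0.5, 0.5]
grip_width: 59.7
time: 37.2
tool_pos: [601.7, 216.0, 22.8]
tcp_rot: [-3.141, -0.001, 3.139]
contact_force: [0.4, 0.2, 0.2]
grip_width: 59.8
time: 37.95
tool_pos: [602.1, 216.1, 23.8]
tcp_rot: [3.141, 0.0, 3.142]
contact_force: [-0.4, -0.1, -0.8]
grip_width: 43.1
```

```bash
python3 -m handwheel '[[[0,0,10],[0,0,0]],[[0,0,30],[0,0,0]],[[0,0,36],[0,0,0]],[[0,0,40],[0,0,0]],[[-5,-25.8,0],[0,0,0]],[[-5,-25.8,0],[0,0,0]],[[-5,-25.8,0],[0,0,0]],[[-5,-25.8,0],[0,0,0]],[[-5,-25.8,0],[0,0,0]],[[-4.7,-25.8,0],[0,0,0]],[[0,0,0],[0,0,0]],[[0,0,0],[0,0,0]]]'; python3 -m handwheel '[[[0,0,0],[0,0,0]],[[0,0,0],[0,0,0]]]'
```

```text
time: 39.45
tool_pos: [572.7, 61.7, 140.3]
tcp_rot: [3.141, 0.001, 3.141]
contact_force: [-0.5, 0.2, -0.7]
grip_width: 43.0
time: 39.7
tool_pos: [572.4, 62.0, 139.7]
tcp_rot: [3.141, 0.0, -3.141]
contact_force: [-0.8, -0.3, -0.5]
grip_width: 43.0
```

```bash
python3 -m handwheel '[[[0,-0.6,-20],[0,0,0]],[[0,0,-20],[0,0,0]],[[0,0,0],[0,0,0]],[[0,0,-2],[0,0,0]],[[0,0,-2],[0,0,0]],[[0,0,-2],[0,0,0]],[[0,0,-2],[0,0,0]],[[0,0,0],[0,0,0]],[[0,0,0],[0,0,0]]]'
```

```text
time: 40.83
tool_pos: [572.5, 60.7, 91.8]
tcp_rot: [3.142, 0.0, 3.142]
contact_force: [-0.5, 0.1, -0.5]
grip_width: 43.1
```

```bash
python3 -m handwheel '[[[0,0,-3],[0,0,0]],[[0,0,-3],[0,0,0]],[[0,0,-3],[0,0,0]],[[0,0,-2],[0,0,0]],[[0,0,-2],[0,0,0]],[[0,0,0],[0,0,0]],[[0,0,0],[0,0,0]]]'
```

```text
time: 41.7
tool_pos: [572.5, 60.7, 78.8]
tcp_rot: [3.142, 0.0, -3.142]
contact_force: [0.4, 0.0, -0.7]
grip_width: 42.7
```

```bash
python3 -m handwheel '[[[0,0,0],[0,0,0]],[[0,0,0],[0,0,0]],[[0,0,0],[0,0,0]],[[0,0,20],[0,0,0]],[[0,0,25],[0,0,0]],[[0,0,35],[0,0,0]],[[-40,-10,15],[0,0,0]],[[-50,-20,0],[0,0,0]],[[-50,-30,0],[0,0,0]],[[-20,-30,0],[0,0,0]],[[0,-30,0],[0,0,0]],[[0,0,0],[0,0,0]]]' 0.2; python3 - <<'E'
from h import *
c=capture("top"); s=capture("side")
for t in ("collar1","plug1"): print(t,[(round(r["score"],2),w(c,r["xyz"]).round().tolist()) for r in spot_in(t,"top")])
print(np.round(pix(s,[572.4,61.4,67]),1),np.round(pix(c,[572.4,61.4,67]),1))
a=cv2.resize(c["img"][90:310,120:540,::-1],None,fx=1.4,fy=1.4,interpolation=cv2.INTER_CUBIC)
b=cv2.resize(s["img"][250:340,250:370,::-1],None,fx=3,fy=3,interpolation=cv2.INTER_CUBIC)
b2=np.zeros((270,588,3),np.uint8); b2[:,:360]=b
cv2.imwrite("pics/p8.png",np.vstack([a,b2]))
E
```

```text
time: 43.2
tool_pos: [412.5, -60.7, 174.1]
tcp_rot: [-3.141, 0.001, 3.139]
contact_force: [-0.1, 0.1, 0.1]
grip_width: 73.4
collar1 [(0.86, [565.0, 58.0, 37.0]), (0.62, [572.0, 59.0, 64.0]), (0.54, [547.0, 49.0, 26.0])]
plug1 [(0.8, [690.0, -209.0, 42.0]), (0.78, [724.0, -287.0, 49.0])]
[307.8 279.2] [282.6 227.9]
```

View pics/p8.png

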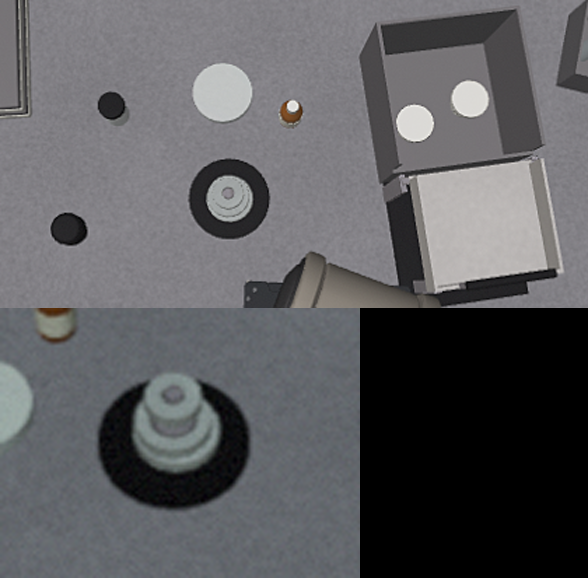

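All three collars are seated. Collar 4's top centre is at crop (174,395), against a predicted (173,396) for home. Two plugs are in the bin, the tray is level and empty, and no fourth collar shows anywhere. Handing in.

```bash
python3 -c "
from plant import bot,get_obs
print(get_obs()['time'],get_obs()['contact_force']); print(bot.close_job())"
```

```text
43.4 [-0.34866971  0.57898231 -0.37028262]
the job is handed in; nothing more can be done
None
```

The job is handed in at 43 s, with the camera spacer built and the plugs cleared; handing in gave no verdict.

- **Tray:** I pinched the handle bar, swung it along an arc planned for 1.1 rad (it looked about 60° up in the picture), and let it down again. The last picture shows both plugs that were present in the bin and the tray level and empty.
- **Collars:** Collars 1, 2 and 4 were on the bench; I saw no collar 3. I threaded them onto the post widest first. None met any noticeable contact force on the way down, and I released each about 1 mm above its step.
- **Last checks:** The last top and side pictures show the collars stacked flat. Collar 4's top was within about a pixel of where it should be when fully home. The other things on the bench that were in view looked unmoved; the slide box was outside the last crops, but the arm only passed well above it. The arm was clear of everything, with no force on the tool.
- **Disagreements:** The first silhouette measurements of the collars from the side camera were poor, and they differed from the top camera by 6 to 17 mm along y. I used the top camera and network positions instead, and squeezed each collar twice on the bench to centre it. Once the collars were stacked, the network's collar positions on the post scattered by up to about 27 mm, so I judged seating from the pictures.

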